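# Seat the anvil in the corner nest and hold it on both fences

## Robot

A 6-joint arm with a two-finger parallel gripper is mounted at the origin on the work surface. World frame = base frame: x ahead of the robot, y to its left, z up, the work surface at z = 0. Lengths are in m, angles in rad, forces in N, time in s.
With the tool pointing down it reaches from about 0.275 to 0.825 m from the base axis. Payload 5.2 kg.
Tool frame: the origin (TCP) lies midway between the tips of the shut fingers; the grasp point (between the pads) lies 19 mm behind it; z points along the fingers, y is the line along which they close (so a half turn about z gives the same grasp; the last joint's range is limited). The gripper opens to 93 mm and grips with 3 to 60 N. Pads are 15 mm wide; open, the fingers measure 128 mm over their backs; the gripper's body (75 mm by 188 mm) begins 65 mm behind the grasp point.
Start: joints at [0.954, 0.259, 1.535, -0, 1.348, -0.203], TCP at [0.221, 0.504, 0.193] pointing down, gripper open.
Joint ranges: [-3.14, 3.14], [-0.91, 2.08], [0.19, 2.58], [-1.22, 4.36], [0.22, 2.71], [-3.12, 3.12]. Speed limits (rad/s): [2.57, 2.57, 3.14, 3.14, 3.14, 3.14].

## Interface

Orientations are given as a unit quaternion [w, x, y, z].
In Python, from plant import r gives the robot as it stands.
- The arm moves only by the shell command python3 -m inch 'ROWS' [OPENING]. ROWS is JSON, a list of rows, each an object with "delta_pos": the shift along the tool's x, y, z normalised to -1 to 1, where 1 is 0.025 m, a list of three; "twist": the turn about the tool's z normalised to -1 to 1, where 1 is 0.12 rad. A call has 1 to 12 rows; each row shifts and turns the commanded pose from where the row before left it, along the tool's axes as they then stand; what a row does not reach is not made up. A row lasts 1/8 s, in which the tool goes at most 62.5 mm and 10.7 degrees, less where a joint would pass 70% of its speed; a pose out of reach is approached as far as the arm can. A call with a number of a shift or a turn outside -1 to 1 is refused whole. A call with a gripper value outside its range is refused whole. OPENING is the opening, from 0 (shut) to 1 (fully open), set as the call begins (- or left out, the last holds). The fingers move at their own pace and stop on an object; the grip force is fixed at half the most. Time passes only in rows, so rows that do not move let the fingers close. It gives the time, the measured TCP pose, the force, the opening and the grip force at its end, in the units of the state.
- r.read_state(): the state, without advancing time (a new reading comes with each control period).
- r.capture(name): name is "scene" or "top"; returns (picture, depth): 400x640x3 uint8, red, green, blue; 400x640 float32, m along the optical axis (not along the pixel's ray), 0 where there is no reading.
- r.camera_model(name): a dict with "vfov" (degrees; the focal length in pixels is half the picture's height over the tangent of half this angle, whatever the lens; pixels are square), "cx", "cy" (the principal point, pixels), "R" (3x3) and "t" (3): a world point X has camera coordinates R X + t. Camera axes: x right, y down, z forward; pixel columns grow to the right and rows downward; lengths in m; the calibration is good to about 2 mm. A picture is of the moment at which its call begins. camera_model takes no time and is no camera call.
- r.finish_job(): hands the job in; it is judged then, once.
The state is a dict: "time": time; "qpos": joint angles; "joint_vel": joint speeds; "tau": joint torques, N m; "eef_pos": TCP position; "orientation": TCP orientation; "contact_force": force on the tool from outside, world axes, zero at the start; "wrist_torque": the same for the moment, N m; "width": finger opening in m; "gripper_force": force on a finger pad.
Only numpy, scipy, OpenCV 4.12 (cv2) and the standard library are available. Lean on these libraries where they do the work, as an engineer would, in place of code of your own. Each camera call takes 0.05 s, during which the arm holds its last target. There are 200 camera calls.

## Task

On the corner nest, swing the hinged stop fully out until it is home in its end seat, square to the fixed fence. Then stand the square-based micrometer anvil flat on the nest plate in the corner between the two, and press it in so that it touches the fixed fence and the swung-out stop at once, flat against both; finish while the fingers still hold it pressed there, without letting go. Leave the other loose things on the bench where they are.

Things in the scene. Friction and masses are not known exactly. Their poses are not given: they have to be found in the camera images.
- nest: corner nest, screwed to the bench: dark steel plate 160 (x) x 170 (y) x 8 mm, origin at the centre of its underside, z up; the plate's top is at z = 8 mm. On it stand a fixed fence and a hinged stop. The corner they form lies at x = 50, y = 53 mm in this frame; the inside of the corner is towards smaller x and smaller y
- fence: fixed fence, a steel bar on the nest plate, same frame as the nest: it runs along y from -75 to +75 mm, 14 mm thick, its working face at x = 50 mm looks to -x, its top is at z = 30 mm. Fence, stop, plate and anvil are rigid steel, friction coefficient about 0.6 between them
- swing (a joint): upright hinge of the stop, rad. 0: folded along the fence, pointing to the nest's -y; grows clockwise seen from above; 1.57: its end seat, a rigid end stop, pointing to the nest's -x, square to the fence. Stiff hinge: about 2 N at the pin turns it, and it stays where it is left, also in its end seat
- stop_blade: the hinged stop, a steel bar 14 mm wide whose top is at z = 30 mm. Origin on the hinge axis at bench height; the bar lies along this frame's -y, from 1 mm ahead of the axis to 107 mm beyond it. Swung fully out, its working face is the plane y = 53 mm of the nest, looking to the nest's -y
- stop_pivot (a point): point on the hinge axis of the stop, at x = 41, y = 60 mm in the nest's frame, 30 mm above the bench
- stop_pin (a point): on the axis of the stop's handling pin, 53 mm above the bench: round upright steel pin, 14 mm in diameter, standing on the bar from 30 to 64 mm above the bench, 95 mm from the hinge axis; can be pinched from above or pushed sideways
- anvil: micrometer anvil, the part to seat, loose on the bench: stainless square base 50 x 50 x 24 mm with a round upright stub 22 mm in diameter in its middle, 62 mm tall in all, about 0.55 kg. Origin at the centre of the underside, x and y square to the base's sides, z up. Any side may face the fences; seated, its origin is at x = 25, y = 28, z = 8 mm of the nest
- anvil_grip (a point): on the axis of the anvil's stub, 46 mm above its underside: a good height to grip the stub
- setting_master: bystander: steel, ROUND base 56 mm in diameter with a similar round stub, 54 mm tall. Origin at the centre of its underside
- union_nut: bystander: brass hexagonal union nut, 46 mm across flats, 32 mm tall. Origin at the centre of its underside
- gauge_dial: bystander: round green enamel gauge dial lying on its back, 58 mm in diameter, 22 mm tall, a stem 23 mm long to its +x. Origin at the centre of its underside
- thread_gauge_a: bystander: steel thread gauge lying along its x, 88 mm long, 22 mm tall. Origin on its underside
- thread_gauge_b: bystander: steel thread gauge lying along its x, 88 mm long, 22 mm tall. Origin on its underside
- oil_bottle: bystander: white oil bottle, 48 mm in diameter, 130 mm tall. Origin at the centre of its underside
Not all that is in view belongs to the job. Leave any green look-alike of the anvil alone.

How it is judged:
By the outcome, as a careful person would: the job done as asked, in the order asked, and still so for the second after the job is handed in, while the arm keeps its last pose, push and grip.
It also fails if it takes over 72 s, if anything falls off the work surface, if the arm or the gripper's body presses on something with over 40 N, if the wrist force passes 120 N, or if a joint passes its speed limit or range.

## Working session

There is one attempt and no reset: what is moved stays moved. The work goes in short steps, Python scripts to look and compute and a shell command to move; the robot and the scene stay as the last step left them, time stands still between calls to the robot, and variables do not carry over. Pictures are saved under pics/ and viewed, at most 10 in all, crops included, and the job is handed in when it is done.

```bash
mkdir -p pics; ls
python3 - <<'E'
from plant import r
import cv2,numpy as np
for n in("scene","top"):
    p,d=r.capture(n); np.savez(f"{n}0.npz",p=p,d=d); cv2.imwrite(f"pics/{n}0.png",p[:,:,::-1])
    m=r.camera_model(n);print(n,{k:np.round(v,4).tolist() for k,v in m.items() if not isinstance(v,str)})
s=r.read_state();print(s)
E
```

```text
pics
scene {'vfov': 47.1844, 'cx': 317.6229, 'cy': 195.0266, 'R': [[-0.8176, 0.5758, 0.0023], [0.4939, 0.7034, -0.5112], [-0.296, -0.4168, -0.8595]], 't': [0.4941, -0.214, 1.3762]}
top {'vfov': 50.4766, 'cx': 312.8524, 'cy': 201.2588, 'R': [[-0.0286, -0.9991, -0.0315], [-0.9888, 0.0329, -0.1455], [0.1464, 0.027, -0.9889]], 't': [-0.0199, 0.5791, 1.365]}
{'time': 0.1, 'qpos': array([ 9.54203737e-01,  2.59271436e-01,  1.53596752e+00, -8.26534858e-06,
        1.34800412e+00, -2.02807365e-01]), 'joint_vel': array([-0.00071677, -0.00192887, -0.00503104,  0.00073162, -0.00198316,
        0.00141223]), 'tau': array([ 2.12485000e-03, -4.38214624e+01, -2.84640849e+01,  7.21940584e-02,
        3.61970777e-02, -6.04094294e-05]), 'eef_pos': array([0.22081258, 0.5031444 , 0.19210263]), 'orientation': array([-3.25012921e-04,  2.05418810e-01,  9.78673813e-01, -7.58520825e-04]), 'contact_force': array([0.80304188, 0.04260223, 0.02319261]), 'wrist_torque': array([0.04655277, 0.05019072, 0.01650082]), 'gripper_force': 0.0, 'width': 0.09307472574369029}
```

View pics/scene0.png

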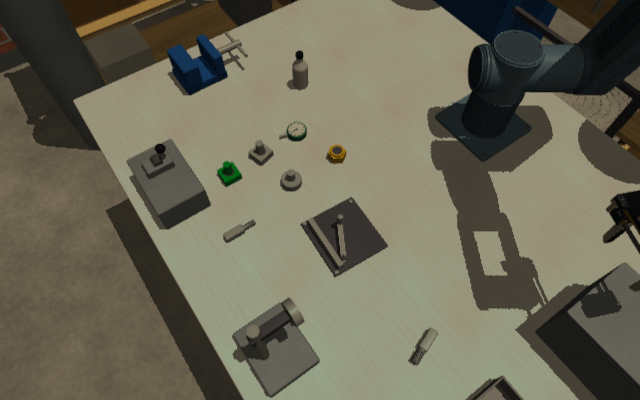

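View pics/top0.png

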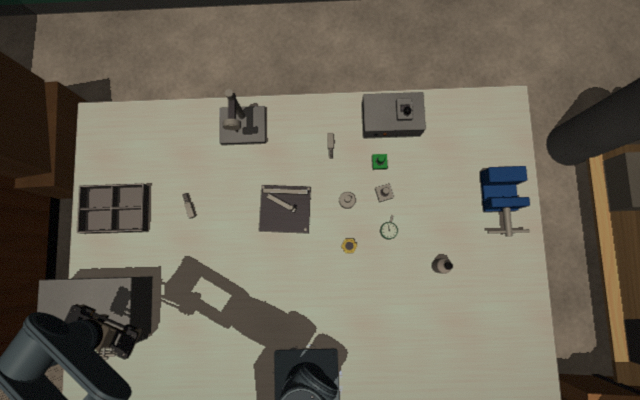

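Candidates for the anvil: grey square base at scene (261,152) / top (384,192); green look-alike at scene (229,173) / top (380,161); round setting master at scene (291,180) / top (347,200). By the description, it's the grey square one. The nest is at top (285,209), with the fence along its far side, the hinge at its left end, and the stop partly open with its pin at about (294,209). Close crop to check:

```bash
cat > h.py <<'E'
import numpy as np,cv2
from plant import r
def cam(n):
    m=r.camera_model(n); f=200/np.tan(np.radians(m["vfov"]/2)); return f,m["cx"],m["cy"],np.array(m["R"]),np.array(m["t"])
def onz(n,u,v,z):
    f,cx,cy,R,t=cam(n); d=R.T@np.array([(u-cx)/f,(v-cy)/f,1]); c=-R.T@t; return c+d*(z-c[2])/d[2]
def proj(n,X):
    f,cx,cy,R,t=cam(n); c=R@np.asarray(X,float)+t; return np.array([f*c[0]/c[2]+cx,f*c[1]/c[2]+cy])
def cloud(n,d):
    f,cx,cy,R,t=cam(n); v,u=np.mgrid[:400,:640]
    return (np.stack([(u-cx)/f*d,(v-cy)/f*d,d],-1)-t)@R
E
python3 - <<'E'
from h import *
p=np.load("top0.npz");a=p["p"];q=np.load("scene0.npz")["p"]
A=cv2.resize(a[180:240,255:315],(400,400),interpolation=cv2.INTER_CUBIC)
B=cv2.resize(a[150:210,335:395],(400,400),interpolation=cv2.INTER_CUBIC)
cv2.imwrite("pics/crop1.png",np.hstack([A,B])[:,:,::-1])
for n in("top","scene"):
    P=cloud(n,np.load(n+"0.npz")["d"])
    for z0,z1,nm in((.004,.014,"plate"),(.016,.026,"base24"),(.026,.034,"bars"),(.05,.068,"tops")):
        m=(P[...,2]>z0)&(P[...,2]<z1)&(P[...,0]>.3)&(P[...,0]<.75)&(abs(P[...,1])<.35)
        k,l,s,c=cv2.connectedComponentsWithStats(m.astype(np.uint8))
        for i in range(1,k):
            if s[i,4]>8:
                pts=P[l==i][:,:2]; rc=cv2.minAreaRect((pts*1000).astype(np.float32)); print(n,nm,np.round(c[i]),s[i,4],np.round(np.r_[rc[0],rc[1],rc[2]],1),np.round(pts.mean(0)*1000,1))
E
```

```text
top plate [368. 154.] 11 [ 740.4 -229.8   14.1   14.9   73.7] [ 742.2 -230.6]
top plate [330. 158.] 9 [ 732.8 -100.9    5.9   13.8   26.1] [ 732.3 -100.6]
top plate [382. 169.] 10 [ 686.6 -274.5    0.8   31.3    1.2] [ 686.6 -274.5]
top plate [285. 211.] 1792 [560.3  56.6 199.5 169.4  86. ] [552.3  60.1]
top plate [244. 196.] 20 [609.6 198.   33.9  14.5  88.1] [609.4 197. ]
top plate [222. 204.] 10 [586.4 274.6  22.7   7.4  44. ] [586.3 276.2]
top plate [319. 236.] 12 [465.6 -56.7  23.8  12.   78.7] [464.4 -54.9]
top plate [377. 237.] 14 [ 454.4 -247.6   12.    19.8   53.5] [ 454.5 -248.4]
top plate [304. 242.] 9 [447.3  -3.3   6.5  20.4  12.2] [447.1  -3.9]
top plate [385. 251.] 11 [ 409.  -272.2   25.     9.6   64.9] [ 409.9 -272.2]
top plate [316. 273.] 9 [342.6 -40.4   7.3  18.5  19.9] [342.6 -40.4]
top plate [260. 279.] 9 [329.9 147.8  24.    6.2  50.4] [329.6 145.7]
top base24 [330. 154.] 10 [741.3 -99.5  10.5  12.4  54.5] [ 741.3 -100.8]
top base24 [378. 162.] 117 [ 710.3 -265.7   48.8   51.6   88.7] [ 709.3 -262.9]
top base24 [384. 193.] 116 [ 603.5 -276.6   49.6   50.4   15.
[... 2487 characters left out ...]
 -152.1]
scene bars [259. 152.] 20 [ 610.1 -280.8   29.8   19.6   87.2] [ 613.  -275.5]
scene bars [227. 174.] 16 [ 719.3 -263.    11.4   25.1   64.5] [ 720.6 -262.9]
scene bars [290. 180.] 18 [ 591.2 -147.5   11.6   33.    64.3] [ 590.5 -148.3]
scene bars [325. 242.] 307 [621.3  54.7 150.   15.1  86.3] [621.6  56.7]
scene bars [341. 241.] 179 [586.1  75.8  92.4  14.   59.1] [586.5  76.3]
scene tops [259. 145.] 54 [ 607.9 -277.8   23.4   19.7   51.8] [ 607.8 -276.6]
scene tops [226. 165.] 57 [ 714.7 -268.2   18.5   20.8   69.2] [ 714.8 -267. ]
scene tops [290. 173.] 45 [ 585.3 -152.9   20.4   18.7   55.8] [ 586.1 -152.5]
scene tops [340. 218.] 36 [560.9  34.1  11.3  13.2  37.7] [562.   34.9]
```

View pics/crop1.png

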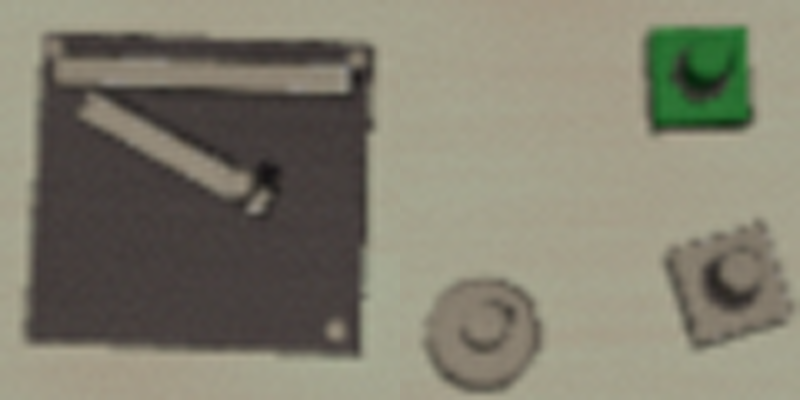

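The crop confirms it: the grey square base with the round stub (right panel, bottom right, turned about 15°) is the anvil. The green one and the round-based master are excluded. The left panel shows the stop about 30° open, with its pin at the free end. Next I fit the nest pose and compute the first move.

```bash
cat >> h.py <<'E'
def go(x,y,z,ang=None):
    "needed: twist units, then tool-axis shift (units of 25mm) to reach TCP x,y,z with tool y at world angle ang (deg)"
    s=r.read_state(); w,a,b,c=s["orientation"]
    from scipy.spatial.transform import Rotation as Ro
    M=Ro.from_quat([a,b,c,w]).as_matrix(); cur=np.degrees(np.arctan2(M[1,1],M[0,1])); tw=0
    if ang is not None:
        d=(ang-cur+90)%180-90; tw=-np.radians(d)/.12; M=Ro.from_euler("z",d,degrees=True).as_matrix()@M
    print("t",round(s["time"],2),"pos",np.round(s["eef_pos"]*1e3,1),"yang",round(cur,1),"twist",round(tw,2),"shift",np.round(M.T@(np.array([x,y,z])-s["eef_pos"])/.025,2),"F",np.round(s["contact_force"],1),"w",round(s["width"]*1e3,1),"q6",round(s["qpos"][5],2))
E
python3 - <<'E'
from h import *
C={}
for n in("top","scene"):
    P=cloud(n,np.load(n+"0.npz")["d"])
    m=(P[...,2]>.026)&(P[...,2]<.034)&(P[...,0]>.5)&(P[...,0]<.68)&(P[...,1]>-.05)&(P[...,1]<.16)
    k,l,s,c=cv2.connectedComponentsWithStats(m.astype(np.uint8))
    i=1+np.argmax(s[1:,4]); pts=P[l==i][:,:2].astype(np.float32)*1000
    f=cv2.fitLine(pts,cv2.DIST_HUBER,0,.1,.1).ravel(); psi=-np.degrees(np.arctan(f[0]/f[1]))
    m=(P[...,2]>.004)&(P[...,2]<.07)&(P[...,0]>.46)&(P[...,0]<.66)&(P[...,1]>-.045)&(P[...,1]<.155)
    k,l,s,_=cv2.connectedComponentsWithStats(m.astype(np.uint8)); i=1+np.argmax(s[1:,4]); 
    rc=cv2.minAreaRect(P[l==i][:,:2].astype(np.float32)*1000)
    print(n,"fence psi",psi,"fence centre",pts.mean(0),f[2:],"plate",rc)
go(.559,.036,.1,105)
E
```

```text
top fence psi -2.5907154 fence centre [617.7714   55.46346] [618.08246   55.375893] plate ((560.1565551757812, 54.97763442993164), (196.18186950683594, 169.3808135986328), 85.9668960571289)
scene fence psi -4.3786335 fence centre [621.57367  56.67702] [621.392    56.00328] plate ((562.7798461914062, 57.134666442871094), (173.82652282714844, 164.4909210205078), 86.21794891357422)
t 0.1 pos [220.8 503.1 192.1] yang 66.3 twist -5.63 shift [ -8.23 -21.54   3.72] F [0.8 0.  0. ] w 93.1 q6 -0.2
```

```bash
python3 -m inch '[{"delta_pos":[0,0,0],"twist":-0.94},{"delta_pos":[0,0,0],"twist":-0.94},{"delta_pos":[0,0,0],"twist":-0.94},{"delta_pos":[0,0,0],"twist":-0.94},{"delta_pos":[0,0,0],"twist":-0.94},{"delta_pos":[0,0,0],"twist":-0.94}]' 1 && python3 -m inch '[{"delta_pos":[-0.37,-0.98,0],"twist":0},{"delta_pos":[-0.37,-0.98,0],"twist":0},{"delta_pos":[-0.37,-0.98,0],"twist":0},{"delta_pos":[-0.37,-0.98,0],"twist":0},{"delta_pos":[-0.37,-0.98,0],"twist":0},{"delta_pos":[-0.37,-0.98,0],"twist":0},{"delta_pos":[-0.37,-0.98,0],"twist":0},{"delta_pos":[-0.37,-0.98,0],"twist":0},{"delta_pos":[-0.37,-0.98,0],"twist":0},{"delta_pos":[-0.37,-0.98,0],"twist":0},{"delta_pos":[-0.37,-0.98,0],"twist":0}]' && python3 -m inch '[{"delta_pos":[-0.37,-0.98,0],"twist":0},{"delta_pos":[-0.37,-0.98,0],"twist":0},{"delta_pos":[-0.37,-0.98,0],"twist":0},{"delta_pos":[-0.37,-0.98,0.2],"twist":0},{"delta_pos":[-0.37,-0.98,0.4],"twist":0},{"delta_pos":[-0.37,-0.98,0.5],"twist":0},{"delta_pos":[-0.37,-0.98,0.5],"twist":0},{"delta_pos":[-0.37,-0.98,0.5],"twist":0},{"delta_pos":[-0.37,-0.98,0.5],"twist":0},{"delta_pos":[-0.37,-0.98,0.5],"twist":0},{"delta_pos":[-0.37,-0.98,0.5],"twist":0},{"delta_pos":[0,0,0],"twist":0}]'
python3 - <<'E'
from h import *
go(.559,.036,.034,105)
p,d=r.capture("scene"); a=cv2.resize(p[140:290,240:440],(800,600),interpolation=cv2.INTER_CUBIC)
cv2.imwrite("pics/s2.png",a[:,:,::-1])
print(proj("scene",r.read_state()["eef_pos"]),proj("scene",[.559,.036,.064]))
E
```

```text
time: 0.85
eef_pos: [0.2209, 0.5033, 0.1924]
orientation: [-0.0, -0.133, 0.991, -0.0]
contact_force: [0.4, -0.1, -0.9]
width: 0.093
gripper_force: 0.0
time: 2.22
eef_pos: [0.3896, 0.269, 0.1925]
orientation: [-0.0, -0.131, 0.991, -0.0]
contact_force: [0.1, 0.3, 0.3]
width: 0.0929
gripper_force: 0.0
time: 3.72
eef_pos: [0.5579, 0.0346, 0.1014]
orientation: [-0.001, -0.13, 0.992, 0.0]
contact_force: [-0.5, -0.2, 0.7]
width: 0.0933
gripper_force: 0.0
t 3.73 pos [557.9  34.6 101.4] yang 104.9 twist -0.01 shift [-0.06  0.04  2.7 ] F [-0.5 -0.2  0.7] w 93.3 q6 -1.97
[342.00701202 209.15010109] [340.89891949 216.99654967]
```

View pics/s2.png

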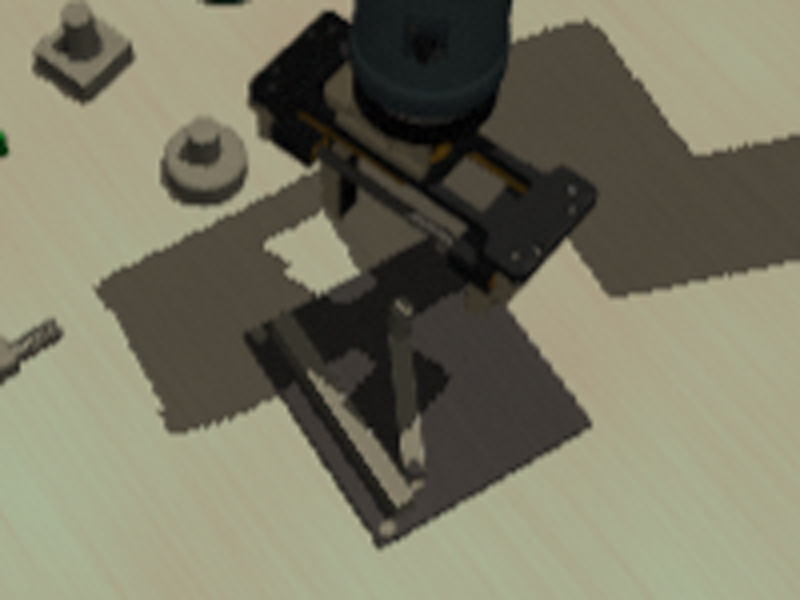

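The pin top is at crop (402,308), and the fingers straddle it at (340,200) and (490,300). I'll go down and pinch.

```bash
python3 -m inch '[{"delta_pos":[-0.06,0.04,0.7],"twist":0},{"delta_pos":[0,0,0.7],"twist":0},{"delta_pos":[0,0,0.7],"twist":0},{"delta_pos":[0,0,0.55],"twist":0},{"delta_pos":[0,0,0],"twist":0}]' && python3 -m inch '[{"delta_pos":[0,0,0],"twist":0},{"delta_pos":[0,0,0],"twist":0},{"delta_pos":[0,0,0],"twist":0},{"delta_pos":[0,0,0],"twist":0},{"delta_pos":[0,0,0],"twist":0},{"delta_pos":[0,0,0],"twist":0}]' 0
python3 - <<'E'
from h import *
go(.559,.036,.034)
E
```

```text
time: 4.4
eef_pos: [0.558, 0.038, 0.0359]
orientation: [-0.001, -0.131, 0.991, 0.0]
contact_force: [-0.1, -0.9, 0.3]
width: 0.0934
gripper_force: 0.0
time: 5.15
eef_pos: [0.5589, 0.0374, 0.0366]
orientation: [-0.0, -0.131, 0.991, 0.0]
contact_force: [-0.6, 0.4, -0.3]
width: 0.0372
gripper_force: 0.0
t 5.15 pos [558.9  37.4  36.6] yang 105.1 twist 0 shift [ 0.01 -0.05  0.1 ] F [-0.6  0.4 -0.3] w 37.2 q6 -1.97
```

```bash
python3 -m inch '[{"delta_pos":[0,0,0],"twist":0},{"delta_pos":[0,0,0],"twist":0},{"delta_pos":[0,0,0],"twist":0},{"delta_pos":[0,0,0],"twist":0},{"delta_pos":[0,0,0],"twist":0}]' 0
python3 - <<'E'
from h import *
go(.559,.036,.034)
s=r.read_state()
# arc plan: tcp on circle about pivot; nest C,psi
psi=np.radians(-3.7);R=np.array([[np.cos(psi),-np.sin(psi)],[np.sin(psi),np.cos(psi)]]);C=np.array([561.5,56.5])
piv=C+R@[41,60]; p=s["eef_pos"][:2]*1e3; v=p-piv; print("piv",piv,"len",np.hypot(*v),"end pin",C+R@[-54,60])
a0=np.arctan2(v[1],v[0]); a1=np.arctan2(*(R@[-1,0])[::-1]); a1=a1 if a1<0 else a1-2*np.pi
from scipy.spatial.transform import Rotation as Ro
w,a,b,c=s["orientation"];M=Ro.from_quat([a,b,c,w]).as_matrix()[:2,:2]
print(np.degrees(a0),np.degrees(a1)); L=np.hypot(*v); A=np.linspace(a0,a1,11)
# radius blends from measured to 95
prev=p
for i,t in enumerate(A[1:],1):
    q=piv+(L+(95-L)*i/10)*np.array([np.cos(t),np.sin(t)]); print(np.round(M.T@(q-prev)/25,2),np.round(q)); prev=q
E
```

```text
time: 5.78
eef_pos: [0.5581, 0.0355, 0.0365]
orientation: [-0.001, -0.131, 0.991, -0.001]
contact_force: [-1.9, -6.0, 1.2]
width: 0.0106
gripper_force: 30.0
t 5.78 pos [558.1  35.5  36.5] yang 105.1 twist 0 shift [-0.04  0.01  0.1 ] F [-1.9 -6.   1.2] w 10.6 q6 -1.97
piv [606.28647884 113.72911246] len 91.87865987767486 end pin [511.48449511 119.85968174]
-121.64782322771902 -183.7
[0.27 0.3 ] [550.  41.]
[0.23 0.32] [542.  47.]
[0.2  0.35] [535.  54.]
[0.16 0.37] [529.  62.]
[0.12 0.39] [523.  71.]
[0.08 0.4 ] [519.  80.]
[0.03 0.41] [515.  90.]
[-0.01  0.41] [513.  99.]
[-0.06  0.41] [512. 110.]
[-0.1  0.4] [511. 120.]
```

The width reads 10.6 mm, not 14, so the pin may be caught off-centre on the pads. I'll look.

Run:
```python
from h import *
p,d=r.capture("scene");q,d2=r.capture("top")
a=cv2.resize(p[180:280,290:390],(400,400),interpolation=cv2.INTER_CUBIC);b=cv2.resize(q[170:240,255:325],(400,400),interpolation=cv2.INTER_CUBIC)
cv2.imwrite("pics/s3.png",np.hstack([a,b])[:,:,::-1])
go(.559,.036,.034); print(r.read_state()["width"])
```

```text
t 5.88 pos [558.   35.5  36.5] yang 105.1 twist 0 shift [-0.04  0.01  0.1 ] F [-2.4 -7.7  1.5] w 10.7 q6 -1.97
0.010709532074133438
```

View pics/s3.png

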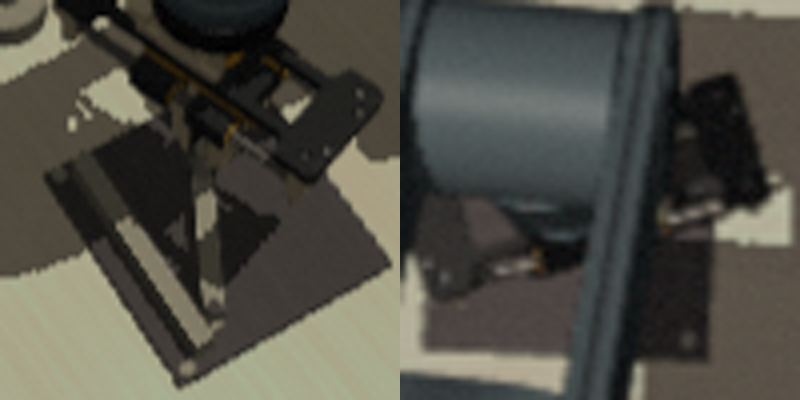

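The pin is between the pads (left panel, about (205,165)). It's off-centre by little, so I'll lead it along the arc.

```bash
python3 -m inch '[{"delta_pos":[0.14,0.15,0],"twist":0},{"delta_pos":[0.13,0.15,0],"twist":0},{"delta_pos":[0.12,0.16,0],"twist":0},{"delta_pos":[0.11,0.16,0],"twist":0},{"delta_pos":[0.1,0.17,0],"twist":0},{"delta_pos":[0.1,0.18,0],"twist":0}]' && python3 -m inch '[{"delta_pos":[0.16,0.37,0],"twist":0},{"delta_pos":[0.12,0.39,0],"twist":0},{"delta_pos":[0.08,0.4,0],"twist":0},{"delta_pos":[0.03,0.41,0],"twist":0}]'
python3 - <<'E'
from h import *
go(.5115,.1199,.0365)
E
```

```text
time: 6.62
eef_pos: [0.5349, 0.0543, 0.0364]
orientation: [-0.001, -0.131, 0.991, -0.001]
contact_force: [-1.3, -8.1, 0.5]
width: 0.0104
gripper_force: 30.0
time: 7.12
eef_pos: [0.5146, 0.0905, 0.0362]
orientation: [-0.002, -0.131, 0.991, -0.001]
contact_force: [-1.0, -3.8, -1.5]
width: 0.0111
gripper_force: 30.0
t 7.12 pos [514.6  90.5  36.2] yang 105.1 twist 0 shift [-0.19  1.17 -0.01] F [-1.  -3.8 -1.5] w 11.1 q6 -1.87
```

```bash
python3 -m inch '[{"delta_pos":[-0.01,0.3,0],"twist":0},{"delta_pos":[-0.05,0.3,0],"twist":0},{"delta_pos":[-0.06,0.3,0],"twist":0},{"delta_pos":[-0.07,0.2,0],"twist":0},{"delta_pos":[0,0,0],"twist":0}]' && python3 -m inch '[{"delta_pos":[-0.02,0.06,0],"twist":0},{"delta_pos":[-0.02,0.06,0],"twist":0},{"delta_pos":[0,0,0],"twist":0}]' && python3 -m inch '[{"delta_pos":[-0.02,0.06,0],"twist":0},{"delta_pos":[-0.02,0.06,0],"twist":0},{"delta_pos":[0,0,0],"twist":0}]'
python3 - <<'E'
from h import *
go(.5115,.1199,.0365)
E
```

```text
time: 7.75
eef_pos: [0.5132, 0.1202, 0.0362]
orientation: [-0.0, -0.131, 0.991, 0.0]
contact_force: [-0.9, 0.7, -4.9]
width: 0.0107
gripper_force: 30.0
time: 8.12
eef_pos: [0.5133, 0.1225, 0.0363]
orientation: [-0.0, -0.131, 0.991, -0.0]
contact_force: [-2.5, -3.8, -6.3]
width: 0.0112
gripper_force: 30.0
time: 8.5
eef_pos: [0.5134, 0.1228, 0.0363]
orientation: [-0.001, -0.132, 0.991, -0.002]
contact_force: [-2.5, -14.6, -5.8]
width: 0.0112
gripper_force: 30.0
t 8.5 pos [513.4 122.8  36.3] yang 105.1 twist 0 shift [ 0.1  -0.09 -0.01] F [ -2.5 -14.6  -5.8] w 11.2 q6 -1.8
```

```bash
python3 -m inch '[{"delta_pos":[0,0.06,0],"twist":0},{"delta_pos":[0,0.03,0],"twist":0},{"delta_pos":[0,0,0],"twist":0}]' && python3 -m inch '[{"delta_pos":[0,0,0],"twist":0},{"delta_pos":[0,0,0],"twist":0},{"delta_pos":[0,0,0],"twist":0},{"delta_pos":[0,0,0],"twist":0}]' 0.7 && python3 -m inch '[{"delta_pos":[0,0,-0.6],"twist":0},{"delta_pos":[0,0,-0.9],"twist":0},{"delta_pos":[0,0,-0.9],"twist":0},{"delta_pos":[0,0,-0.9],"twist":0},{"delta_pos":[0,0,0],"twist":0}]'
python3 - <<'E'
from h import *
go(.605,-.2765,.1,105)
E
```

```text
time: 8.88
eef_pos: [0.5134, 0.1228, 0.0363]
orientation: [-0.001, -0.132, 0.991, -0.004]
contact_force: [-1.0, -21.7, -6.6]
width: 0.0107
gripper_force: 30.0
time: 9.38
eef_pos: [0.5142, 0.1285, 0.0373]
orientation: [0.001, -0.131, 0.991, 0.0]
contact_force: [-1.0, -0.0, 0.7]
width: 0.0462
gripper_force: 0.0
time: 10.0
eef_pos: [0.5152, 0.1282, 0.1218]
orientation: [0.003, -0.131, 0.991, -0.0]
contact_force: [0.4, -0.2, 0.1]
width: 0.065
gripper_force: 0.0
t 10.0 pos [515.2 128.2 121.8] yang 105.1 twist 0.01 shift [  0.72 -16.57   0.89] F [ 0.4 -0.2  0.1] w 65.0 q6 -1.8
```

```bash
python3 -m inch '[{"delta_pos":[0.04,-0.97,0],"twist":0},{"delta_pos":[0.04,-0.97,0],"twist":0},{"delta_pos":[0.04,-0.97,0],"twist":0},{"delta_pos":[0.04,-0.97,0],"twist":0},{"delta_pos":[0.04,-0.97,0],"twist":0},{"delta_pos":[0.04,-0.97,0],"twist":0},{"delta_pos":[0.04,-0.97,0],"twist":0},{"delta_pos":[0.04,-0.97,0],"twist":0},{"delta_pos":[0.04,-0.97,0],"twist":0}]' 0.8 && python3 -m inch '[{"delta_pos":[0.04,-0.97,0],"twist":0},{"delta_pos":[0.04,-0.97,0],"twist":0},{"delta_pos":[0.04,-0.97,0],"twist":0},{"delta_pos":[0.04,-0.97,0.1],"twist":0},{"delta_pos":[0.04,-0.97,0.2],"twist":0},{"delta_pos":[0.04,-0.97,0.2],"twist":0},{"delta_pos":[0.04,-0.97,0.2],"twist":0},{"delta_pos":[0.04,-0.97,0.2],"twist":0},{"delta_pos":[0,0,0],"twist":0}]'
python3 - <<'E'
from h import *
go(.605,-.2765,.031,105)
p,d=r.capture("scene");q,d2=r.capture("top")
a=cv2.resize(p[120:280,200:410],(525,400),interpolation=cv2.INTER_CUBIC);b=cv2.resize(q[180:240,255:295],(267,400),interpolation=cv2.INTER_CUBIC)
cv2.imwrite("pics/s4.png",np.hstack([a,b])[:,:,::-1])
for n,D in(("scene",d),("top",d2)):
    P=cloud(n,D); B=(P[...,0]>.49)&(P[...,0]<.65)&(P[...,1]>-.05)&(P[...,1]<.155)
    m=B&(P[...,2]>.026)&(P[...,2]<.034)
    k,l,s,c=cv2.connectedComponentsWithStats(m.astype(np.uint8))
    for i in range(1,k):
        if s[i,4]>12:
            pts=P[l==i][:,:2].astype(np.float32)*1000;f=cv2.fitLine(pts,cv2.DIST_HUBER,0,.1,.1).ravel();print(n,s[i,4],np.round(cv2.minAreaRect(pts)[0],1),cv2.minAreaRect(pts)[1:],"dir",np.degrees(np.arctan2(f[1],f[0])))
    t=P[B&(P[...,2]>.05)&(P[...,2]<.07)]; print("pin",t.mean(0)*1000)
E
```

```text
time: 11.12
eef_pos: [0.5612, -0.0858, 0.1184]
orientation: [-0.0, -0.131, 0.991, 0.0]
contact_force: [0.4, -0.1, -0.2]
width: 0.0742
gripper_force: 0.0
time: 12.25
eef_pos: [0.604, -0.2766, 0.0956]
orientation: [-0.0, -0.13, 0.991, 0.0]
contact_force: [0.2, 0.2, 0.4]
width: 0.0744
gripper_force: 0.0
t 12.25 pos [ 604.  -276.6   95.6] yang 105.0 twist -0.01 shift [-0.04 -0.01  2.58] F [0.2 0.2 0.4] w 74.4 q6 -2.43
scene 308 [621.  54.] ((150.5440673828125, 14.595726013183594), 85.85028839111328) dir 86.00775
scene 197 [562.9 119. ] ((15.775797843933105, 99.04804229736328), 86.79595184326172) dir -4.2077913
pin [516.00179914 122.67761145  60.87862926]
top 141 [618.5  57. ] ((145.5994873046875, 14.46391773223877), 86.62315368652344) dir 85.9057
top 97 [564.6 120.9] ((14.671740531921387, 91.3053207397461), 85.58074951171875) dir -3.3568406
pin [511.29921546 123.9436284   63.24932568]
```

View pics/s4.png

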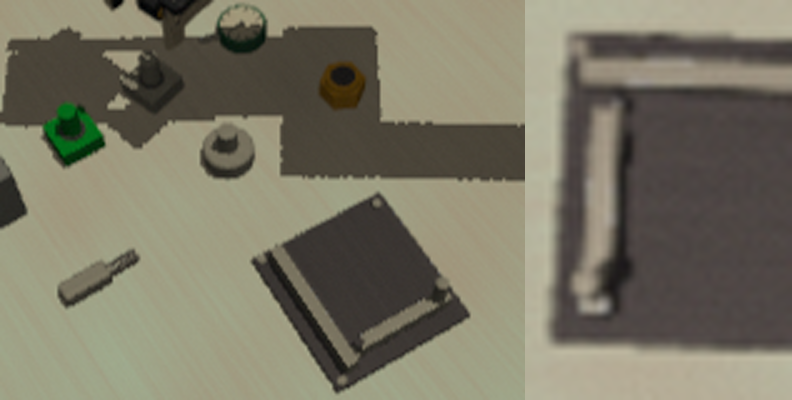

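The stop is now square to the fence (86.0° against -3.8°), with its pin at (514,123) mm, matching the TCP. The nest pose follows, and the seat is at about (590,86) mm. The anvil is untouched under the gripper at crop (152,80). Descending to grip.

```bash
python3 -m inch '[{"delta_pos":[-0.04,0,0.7],"twist":0},{"delta_pos":[0,0,0.7],"twist":0},{"delta_pos":[0,0,0.7],"twist":0},{"delta_pos":[0,0,0.45],"twist":0},{"delta_pos":[0,0,0],"twist":0}]' && python3 -m inch '[{"delta_pos":[0,0,0],"twist":0},{"delta_pos":[0,0,0],"twist":0},{"delta_pos":[0,0,0],"twist":0},{"delta_pos":[0,0,0],"twist":0},{"delta_pos":[0,0,0],"twist":0},{"delta_pos":[0,0,0],"twist":0},{"delta_pos":[0,0,0],"twist":0}]' 0
python3 - <<'E'
from h import *
go(.605,-.2765,.13,86)
E
```

```text
time: 12.98
eef_pos: [0.6043, -0.2737, 0.0313]
orientation: [-0.001, -0.131, 0.991, 0.001]
contact_force: [-0.3, 0.3, 0.4]
width: 0.0743
gripper_force: 0.0
time: 13.85
eef_pos: [0.606, -0.2759, 0.0339]
orientation: [0.001, -0.131, 0.991, -0.001]
contact_force: [1.1, -5.3, 4.8]
width: 0.019
gripper_force: 30.1
t 13.85 pos [ 606.  -275.9   33.9] yang 105.1 twist 2.77 shift [ 0.03 -0.04 -3.84] F [ 1.1 -5.3  4.8] w 19.0 q6 -2.43
```

```bash
python3 -m inch '[{"delta_pos":[0,0,-0.5],"twist":0},{"delta_pos":[0,0,-0.8],"twist":0},{"delta_pos":[0,0,-0.8],"twist":0},{"delta_pos":[0,0,-0.9],"twist":0},{"delta_pos":[0,0,-0.8],"twist":0},{"delta_pos":[0,0,0],"twist":0.7},{"delta_pos":[0,0,0],"twist":0.7},{"delta_pos":[0,0,0],"twist":0.7},{"delta_pos":[0,0,0],"twist":0.67},{"delta_pos":[0,0,0],"twist":0}]'
python3 - <<'E'
from h import *
go(.574,.0718,.13,86)
E
```

```text
time: 15.1
eef_pos: [0.6041, -0.2729, 0.1267]
orientation: [-0.001, 0.034, 0.999, 0.001]
contact_force: [-0.5, -0.4, -5.2]
width: 0.0194
gripper_force: 29.9
t 15.1 pos [ 604.1 -272.9  126.7] yang 86.1 twist 0.01 shift [ 2.16 13.67 -0.09] F [-0.5 -0.4 -5.2] w 19.4 q6 -2.1
```

Weight 5.2 N, so the anvil is held. Carry it over, then check its position and turn from the cameras.

```bash
python3 -m inch '[{"delta_pos":[0.15,0.6,0],"twist":0},{"delta_pos":[0.15,0.97,0],"twist":0},{"delta_pos":[0.15,0.97,0],"twist":0},{"delta_pos":[0.15,0.97,0],"twist":0},{"delta_pos":[0.15,0.97,0],"twist":0},{"delta_pos":[0.15,0.97,0],"twist":0},{"delta_pos":[0.15,0.97,0],"twist":0},{"delta_pos":[0.15,0.97,0],"twist":0}]' && python3 -m inch '[{"delta_pos":[0.15,0.97,0],"twist":0},{"delta_pos":[0.15,0.97,0],"twist":0},{"delta_pos":[0.15,0.97,0],"twist":0},{"delta_pos":[0.15,0.97,0],"twist":0},{"delta_pos":[0.15,0.97,0],"twist":0},{"delta_pos":[0.15,0.97,0],"twist":0},{"delta_pos":[0.1,0.6,0],"twist":0},{"delta_pos":[0,0,0],"twist":0},{"delta_pos":[0,0,0.8],"twist":0},{"delta_pos":[0,0,0.8],"twist":0},{"delta_pos":[0,0,0],"twist":0}]'
python3 - <<'E'
from h import *
go(.574,.0718,.046,86)
e=r.read_state()["eef_pos"]
p,d=r.capture("scene")
u,v=proj("scene",e-[0,0,.02]).astype(int);print(u,v)
a=cv2.resize(p[v-60:v+60,u-80:u+80],(800,600),interpolation=cv2.INTER_CUBIC)
cv2.imwrite("pics/s5.png",a[:,:,::-1])
np.savez("s5.npz",d=d)
P=cloud("scene",d); zt=e[2]-.0339+.024
m=(abs(P[...,2]-zt)<.006)&(np.hypot(P[...,0]-e[0],P[...,1]-e[1])<.045)
pts=P[m]*1000; print(m.sum(),pts.mean(0),cv2.minAreaRect(pts[:,:2].astype(np.float32)))
E
```

```text
time: 16.1
eef_pos: [0.5878, -0.0863, 0.1279]
orientation: [0.0, 0.035, 0.999, -0.0]
contact_force: [-0.6, -0.1, -5.8]
width: 0.0193
gripper_force: 29.9
time: 17.48
eef_pos: [0.5728, 0.073, 0.0863]
orientation: [-0.002, 0.035, 0.999, -0.0]
contact_force: [-0.3, -0.0, -3.5]
width: 0.0193
gripper_force: 29.9
t 17.48 pos [572.8  73.   86.3] yang 86.0 twist -0.0 shift [-0.06 -0.04  1.61] F [-0.3 -0.  -3.5] w 19.3 q6 -1.57
345 230
222 [583.43617998  73.87251278  76.83967723] ((579.3236694335938, 71.3304443359375), (51.133888244628906, 37.2660026550293), 86.01563262939453)
```

View pics/s5.png

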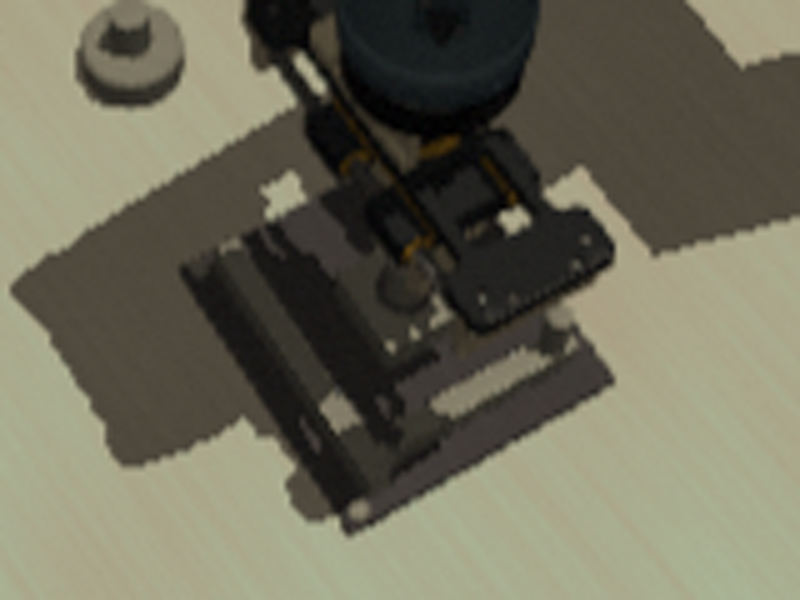

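The anvil hangs with its base turned 86.0°, parallel to the fence, and its near corner (crop (390,365)) is clear of fence and stop. Lowering onto the plate.

```bash
python3 -m inch '[{"delta_pos":[0,0,0.6],"twist":0},{"delta_pos":[0,0,0.6],"twist":0},{"delta_pos":[0,0,0.35],"twist":0},{"delta_pos":[0,0,0],"twist":0}]' && python3 -m inch '[{"delta_pos":[0,0,0.1],"twist":0},{"delta_pos":[0,0,0.1],"twist":0},{"delta_pos":[0,0,0],"twist":0}]'
python3 - <<'E'
from h import *
go(.590,.0857,.042,86)
E
```

```text
time: 18.02
eef_pos: [0.5733, 0.0739, 0.048]
orientation: [-0.001, 0.035, 0.999, 0.0]
contact_force: [-0.6, 0.1, -5.1]
width: 0.0194
gripper_force: 29.9
time: 18.4
eef_pos: [0.5742, 0.0739, 0.0442]
orientation: [0.0, 0.035, 0.999, 0.0]
contact_force: [0.0, -0.6, -5.8]
width: 0.0193
gripper_force: 29.9
t 18.4 pos [574.2  73.9  44.2] yang 86.0 twist 0.0 shift [-0.6   0.51  0.09] F [ 0.  -0.6 -5.8] w 19.3 q6 -1.57
```

```bash
python3 -m inch '[{"delta_pos":[0,0,0.08],"twist":0},{"delta_pos":[0,0,0],"twist":0}]' && python3 -m inch '[{"delta_pos":[0,0,0.06],"twist":0},{"delta_pos":[0,0,0],"twist":0}]' && python3 -m inch '[{"delta_pos":[0,0,0.06],"twist":0},{"delta_pos":[0,0,0],"twist":0}]'
```

```text
time: 18.65
eef_pos: [0.574, 0.0739, 0.042]
orientation: [-0.0, 0.035, 0.999, -0.0]
contact_force: [1.0, 1.0, -5.8]
width: 0.0194
gripper_force: 29.9
time: 18.9
eef_pos: [0.5745, 0.0734, 0.0416]
orientation: [0.0, 0.035, 0.999, -0.0]
contact_force: [-3.2, -2.7, 3.8]
width: 0.0195
gripper_force: 30.0
time: 19.15
eef_pos: [0.5747, 0.073, 0.0413]
orientation: [0.001, 0.035, 0.999, -0.001]
contact_force: [-6.5, -3.5, 12.1]
width: 0.0195
gripper_force: 30.0
```

```bash
python3 -m inch '[{"delta_pos":[-0.2,0.15,0],"twist":0},{"delta_pos":[-0.2,0.15,0],"twist":0},{"delta_pos":[0,0,0],"twist":0}]' && python3 -m inch '[{"delta_pos":[-0.1,0.1,0],"twist":0},{"delta_pos":[-0.1,0.1,0],"twist":0},{"delta_pos":[0,0,0],"twist":0}]' && python3 -m inch '[{"delta_pos":[-0.08,0.08,0],"twist":0},{"delta_pos":[0,0,0],"twist":0}]'
python3 - <<'E'
from h import *
go(.590,.0857,.042,86)
E
```

```text
time: 19.52
eef_pos: [0.5874, 0.0779, 0.0443]
orientation: [0.003, 0.034, 0.999, -0.002]
contact_force: [-9.0, -10.2, 28.5]
width: 0.02
gripper_force: 30.9
time: 19.9
eef_pos: [0.5941, 0.0822, 0.0453]
orientation: [0.005, 0.034, 0.999, -0.002]
contact_force: [-8.0, -10.0, 30.0]
width: 0.0196
gripper_force: 32.0
time: 20.15
eef_pos: [0.5968, 0.0838, 0.0455]
orientation: [0.006, 0.034, 0.999, -0.003]
contact_force: [-5.4, -10.9, 30.0]
width: 0.02
gripper_force: 32.7
t 20.15 pos [596.8  83.8  45.5] yang 86.1 twist 0.01 shift [0.28 0.06 0.14] F [ -5.4 -10.9  30. ] w 20.0 q6 -1.54
```

The tool rose 4 mm and went past the seat in x, so I suspect the anvil has tipped in the grip. I'll look.

Run:
```python
from h import *
e=r.read_state()["eef_pos"]
p,d=r.capture("scene"); np.savez("s6.npz",d=d,p=p)
u,v=proj("scene",e-[0,0,.02]).astype(int)
a=cv2.resize(p[v-36:v+39,u-50:u+50],(800,600),interpolation=cv2.INTER_CUBIC)
a=np.clip(a.astype(float)*1.6,0,255).astype(np.uint8)
cv2.imwrite("pics/s6.png",a[:,:,::-1])
P=cloud("scene",d)
m=(P[...,2]>.024)&(P[...,2]<.048)&(np.hypot(P[...,0]-.59,P[...,1]-.084)<.035)
pts=P[m]; print(m.sum()); X=np.c_[pts[:,:2]-pts[:,:2].mean(0),np.ones(len(pts))]
print("plane",np.linalg.lstsq(X,pts[:,2],rcond=None)[0],pts.mean(0))
```

```text
172
plane [-0.21920144 -0.12421293  0.03261033] [0.60295043 0.08497853 0.03261033]
```

View pics/s6.png

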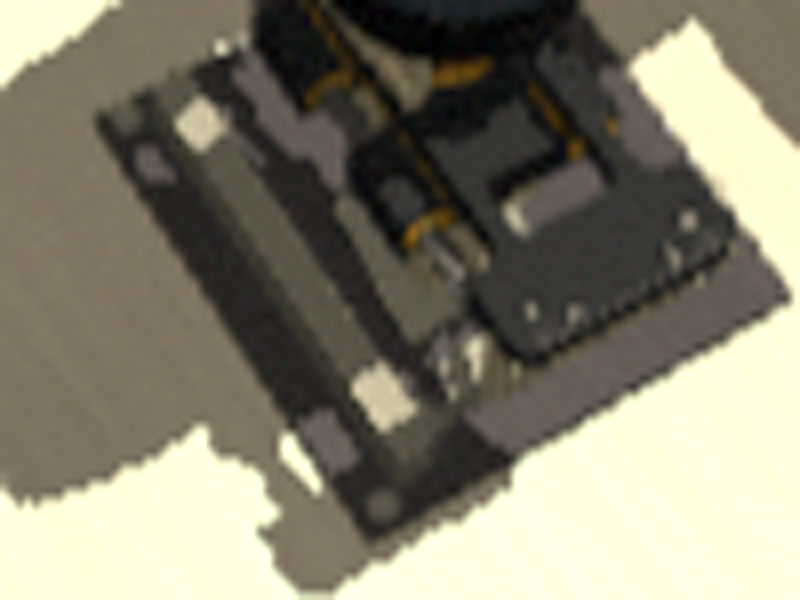

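The base's near edge (crop (390,290)) still has a gap to the fence and its top slopes about 12° down towards it. Friction tipped it in the grip. I'll back off, let go so it settles flat, and regrip lower.

```bash
python3 -m inch '[{"delta_pos":[0.15,-0.08,-0.1],"twist":0},{"delta_pos":[0.15,-0.05,-0.05],"twist":0},{"delta_pos":[0,0,0],"twist":0}]' && python3 -m inch '[{"delta_pos":[0,0,0],"twist":0},{"delta_pos":[0,0,0],"twist":0},{"delta_pos":[0,0,0],"twist":0},{"delta_pos":[0,0,0],"twist":0}]' 0.45
python3 - <<'E'
from h import *
go(.590,.0857,.035,86)
p,d=r.capture("scene"); P=cloud("scene",d)
for z0,z1 in((.028,.036),(.062,.078)):
    m=(P[...,2]>z0)&(P[...,2]<z1)&(np.hypot(P[...,0]-.585,P[...,1]-.08)<.04)
    k,l,s,c=cv2.connectedComponentsWithStats(m.astype(np.uint8))
    for i in range(1,k):
        if s[i,4]>8: q=P[l==i]*1000;print(s[i,4],q.mean(0).round(1),q.min(0).round(),q.max(0).round(),cv2.minAreaRect(q[:,:2].astype(np.float32)))
E
```

```text
time: 20.58
eef_pos: [0.5847, 0.0835, 0.0441]
orientation: [0.001, 0.035, 0.999, -0.001]
contact_force: [-4.5, -4.4, 8.3]
width: 0.0198
gripper_force: 30.7
time: 21.08
eef_pos: [0.5842, 0.0849, 0.0425]
orientation: [-0.0, 0.035, 0.999, 0.0]
contact_force: [-1.3, -1.7, 0.4]
width: 0.0416
gripper_force: 0.0
t 21.07 pos [584.2  84.9  42.5] yang 86.0 twist 0.0 shift [-0.23  0.05  0.3 ] F [-1.3 -1.7  0.4] w 41.6 q6 -1.55
113 [589.5  73.5  31.9] [578.  47.  28.] [600.  97.  36.] ((588.3014526367188, 72.14199829101562), (49.29265594482422, 18.180919647216797), 82.73236846923828)
41 [619.   76.8  29.7] [614.  54.  28.] [623. 102.  33.] ((619.1549682617188, 77.86647033691406), (47.43516159057617, 7.026118278503418), 86.10829162597656)
27 [592.9 113.3  30.3] [578. 109.  28.] [609. 120.  33.] ((593.4254760742188, 114.25314331054688), (9.840642929077148, 31.294631958007812), 84.02039337158203)
```

The base is flat again (top at z 32 mm), around (573,74). Recentre, lower to grip height, regrip, and lift 2 mm.

```bash
python3 -m inch '[{"delta_pos":[0,-0.22,0],"twist":0},{"delta_pos":[0.2,-0.22,0],"twist":0},{"delta_pos":[0.22,0,0],"twist":0},{"delta_pos":[0,0,0],"twist":0}]' 0.7 && python3 -m inch '[{"delta_pos":[0,0,0.15],"twist":0},{"delta_pos":[0,0,0.13],"twist":0},{"delta_pos":[0,0,0],"twist":0}]'
python3 - <<'E'
from h import *
go(.573,.0736,.035,86)
E
```

```text
time: 21.62
eef_pos: [0.5725, 0.0742, 0.0429]
orientation: [-0.0, 0.035, 0.999, 0.0]
contact_force: [0.4, -0.5, -0.9]
width: 0.065
gripper_force: 0.0
time: 22.0
eef_pos: [0.5729, 0.0743, 0.0353]
orientation: [-0.0, 0.035, 0.999, 0.0]
contact_force: [0.5, -0.4, -0.6]
width: 0.065
gripper_force: 0.0
t 22.0 pos [572.9  74.3  35.3] yang 86.0 twist 0.0 shift [-0.01 -0.03  0.01] F [ 0.5 -0.4 -0.6] w 65.0 q6 -1.57
```

```bash
python3 -m inch '[{"delta_pos":[0,0,0],"twist":0},{"delta_pos":[0,0,0],"twist":0},{"delta_pos":[0,0,0],"twist":0},{"delta_pos":[0,0,0],"twist":0},{"delta_pos":[0,0,0],"twist":0},{"delta_pos":[0,0,0],"twist":0},{"delta_pos":[0,0,0],"twist":0}]' 0 && python3 -m inch '[{"delta_pos":[0,0,-0.1],"twist":0},{"delta_pos":[0,0,-0.1],"twist":0},{"delta_pos":[0,0,-0.06],"twist":0},{"delta_pos":[0,0,0],"twist":0}]'
python3 - <<'E'
from h import *
go(.590,.0857,.035,86)
p,d=r.capture("scene"); P=cloud("scene",d)
m=(P[...,2]>.032)&(P[...,2]<.044)&(np.hypot(P[...,0]-.575,P[...,1]-.075)<.042)
k,l,s,c=cv2.connectedComponentsWithStats(m.astype(np.uint8))
for i in range(1,k):
    if s[i,4]>20:
        q=P[l==i];X=np.c_[q[:,:2]-q[:,:2].mean(0),np.ones(len(q))];print(s[i,4],np.linalg.lstsq(X,q[:,2],rcond=None)[0],cv2.minAreaRect((q[:,:2]*1000).astype(np.float32)))
E
```

```text
time: 22.88
eef_pos: [0.5732, 0.0745, 0.0358]
orientation: [0.0, 0.035, 0.999, 0.0]
contact_force: [1.4, 2.0, 0.8]
width: 0.0204
gripper_force: 30.0
time: 23.38
eef_pos: [0.5732, 0.0741, 0.0424]
orientation: [-0.0, 0.035, 0.999, -0.0]
contact_force: [-0.3, -0.0, -5.1]
width: 0.0204
gripper_force: 30.0
t 23.38 pos [573.2  74.1  42.4] yang 86.0 twist 0.0 shift [-0.64  0.51  0.29] F [-0.3 -0.  -5.1] w 20.4 q6 -1.57
196 [-0.0450202  -0.00634612  0.03836156] ((580.4410400390625, 71.5168685913086), (50.941829681396484, 34.48418045043945), 83.02716064453125)
```

```bash
python3 -m inch '[{"delta_pos":[0,0,0.1],"twist":-0.44},{"delta_pos":[0,0,0.08],"twist":0},{"delta_pos":[-0.2,0.15,0],"twist":0},{"delta_pos":[-0.2,0.15,0],"twist":0},{"delta_pos":[-0.18,0.12,0],"twist":0},{"delta_pos":[0,0,0],"twist":0}]'
python3 - <<'E'
from h import *
go(.590,.0857,.0356,86)
p,d=r.capture("scene"); P=cloud("scene",d)
m=(P[...,2]>.031)&(P[...,2]<.04)&(np.hypot(P[...,0]-.589,P[...,1]-.085)<.042)&(P[...,0]<.613)&(P[...,1]<.112)
q=P[m];X=np.c_[q[:,:2]-q[:,:2].mean(0),np.ones(len(q))];print(m.sum(),np.linalg.lstsq(X,q[:,2],rcond=None)[0],cv2.minAreaRect((q[:,:2]*1000).astype(np.float32)))
E
```

```text
time: 24.18
eef_pos: [0.5883, 0.0845, 0.0378]
orientation: [0.0, 0.008, 1.0, -0.0]
contact_force: [0.8, -0.5, -4.3]
width: 0.0202
gripper_force: 30.0
t 24.18 pos [588.3  84.5  37.8] yang 89.1 twist 0.45 shift [-0.07  0.05  0.09] F [ 0.8 -0.5 -4.3] w 20.2 q6 -1.6
174 [-0.01274776 -0.00511993  0.03400825] ((597.1925659179688, 86.42117309570312), (44.22025680541992, 58.17461013793945), 36.46518325805664)
```

```bash
python3 -m inch '[{"delta_pos":[0,0.06,0],"twist":0},{"delta_pos":[0,0,0],"twist":0}]' && python3 -m inch '[{"delta_pos":[0,0.06,0],"twist":0},{"delta_pos":[0,0,0],"twist":0}]' && python3 -m inch '[{"delta_pos":[0,0.06,0],"twist":0},{"delta_pos":[0,0,0],"twist":0}]'
```

```text
time: 24.48
eef_pos: [0.5882, 0.0851, 0.0381]
orientation: [0.0, 0.008, 1.0, -0.001]
contact_force: [0.6, -4.4, -3.9]
width: 0.0201
gripper_force: 30.0
time: 24.72
eef_pos: [0.5885, 0.0857, 0.0383]
orientation: [0.001, 0.008, 1.0, -0.001]
contact_force: [1.0, -8.1, -3.8]
width: 0.0204
gripper_force: 30.1
time: 24.98
eef_pos: [0.5892, 0.0865, 0.0387]
orientation: [0.001, 0.008, 1.0, -0.002]
contact_force: [2.2, -10.1, -3.3]
width: 0.0203
gripper_force: 30.2
```

```bash
python3 -m inch '[{"delta_pos":[0,-0.12,0.05],"twist":0},{"delta_pos":[0,0,0.05],"twist":0},{"delta_pos":[0,0,0],"twist":0}]' && python3 -m inch '[{"delta_pos":[-0.06,0,0],"twist":0},{"delta_pos":[0,0,0],"twist":0}]' && python3 -m inch '[{"delta_pos":[-0.06,0,0],"twist":0},{"delta_pos":[0,0,0],"twist":0}]'
```

```text
time: 25.35
eef_pos: [0.5881, 0.0855, 0.0362]
orientation: [0.0, 0.008, 1.0, -0.0]
contact_force: [-1.2, -5.0, 2.8]
width: 0.0203
gripper_force: 30.0
time: 25.6
eef_pos: [0.5886, 0.0855, 0.0363]
orientation: [-0.001, 0.008, 1.0, -0.0]
contact_force: [-4.7, -5.3, 5.2]
width: 0.0202
gripper_force: 30.0
time: 25.85
eef_pos: [0.5895, 0.0855, 0.0365]
orientation: [-0.001, 0.008, 1.0, -0.001]
contact_force: [-5.4, -6.4, 7.2]
width: 0.0203
gripper_force: 30.0
```

```bash
python3 -m inch '[{"delta_pos":[0,-0.04,-0.09],"twist":0},{"delta_pos":[0,0,0],"twist":0}]' && python3 -m inch '[{"delta_pos":[-0.06,0,0],"twist":0},{"delta_pos":[0,0,0],"twist":0}]' && python3 -m inch '[{"delta_pos":[-0.06,0,0],"twist":0},{"delta_pos":[0,0,0],"twist":0}]'
python3 - <<'E'
from h import *
p,d=r.capture("scene"); P=cloud("scene",d)
m=(P[...,2]>.028)&(P[...,2]<.04)&(np.hypot(P[...,0]-.589,P[...,1]-.085)<.042)&(P[...,0]<.609)&(P[...,1]<.105)
q=P[m];X=np.c_[q[:,:2]-q[:,:2].mean(0),np.ones(len(q))];print(m.sum(),np.linalg.lstsq(X,q[:,2],rcond=None)[0])
u,v=proj("scene",[.605,.09,.03]).astype(int)
a=np.clip(cv2.resize(p[v-24:v+24,u-32:u+32],(800,600),interpolation=cv2.INTER_CUBIC).astype(float)*2,0,255).astype(np.uint8)
for X in([.6,.03,.03],):pass
cv2.imwrite("pics/s7.png",a[:,:,::-1]);print(u,v)
E
```

```text
time: 26.1
eef_pos: [0.5904, 0.0854, 0.0373]
orientation: [-0.0, 0.008, 1.0, 0.0]
contact_force: [-0.8, -2.1, -4.2]
width: 0.0204
gripper_force: 30.0
time: 26.35
eef_pos: [0.5923, 0.0852, 0.0372]
orientation: [-0.0, 0.008, 1.0, 0.0]
contact_force: [-0.6, -1.1, -5.5]
width: 0.0199
gripper_force: 30.0
time: 26.6
eef_pos: [0.5936, 0.085, 0.0374]
orientation: [-0.0, 0.008, 1.0, 0.0]
contact_force: [-1.4, -0.9, -4.7]
width: 0.0204
gripper_force: 30.0
117 [-0.07123409 -0.01058559  0.0329799 ]
338 248
```

View pics/s7.png

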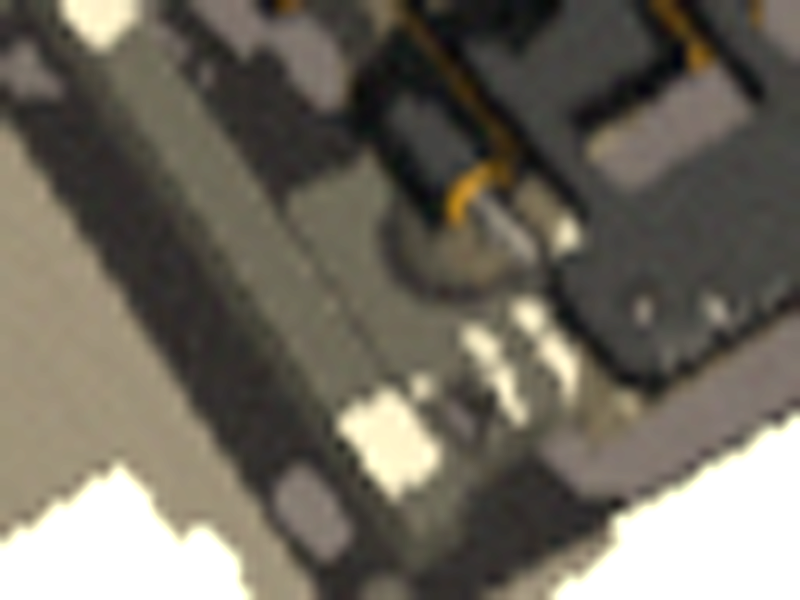

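The base edge is parallel to the fence with only a hairline dark line between them (crop (330,300)); there may be a slight forward tilt left over from the slide. I'll release so it settles flat here, regrip slightly lower, then press gently.

```bash
python3 -m inch '[{"delta_pos":[0,0,0.03],"twist":0},{"delta_pos":[0,0,0],"twist":0}]' && python3 -m inch '[{"delta_pos":[0,0,0],"twist":0},{"delta_pos":[0,0,0],"twist":0},{"delta_pos":[0,0,0.05],"twist":0},{"delta_pos":[0,0,0.03],"twist":0},{"delta_pos":[0,0,0],"twist":0}]' 0.4
python3 - <<'E'
from h import *
go(.590,.0857,.034)
p,d=r.capture("scene"); P=cloud("scene",d)
m=(P[...,2]>.028)&(P[...,2]<.04)&(np.hypot(P[...,0]-.589,P[...,1]-.085)<.042)&(P[...,0]<.609)&(P[...,1]<.105)
q=P[m];X=np.c_[q[:,:2]-q[:,:2].mean(0),np.ones(len(q))];print(m.sum(),np.linalg.lstsq(X,q[:,2],rcond=None)[0])
E
```

```text
time: 26.9
eef_pos: [0.5938, 0.085, 0.0369]
orientation: [-0.0, 0.008, 1.0, 0.0]
contact_force: [-1.2, -0.4, -3.2]
width: 0.0204
gripper_force: 30.0
time: 27.52
eef_pos: [0.5939, 0.0849, 0.0348]
orientation: [0.0, 0.008, 1.0, 0.0]
contact_force: [1.1, -0.5, -0.1]
width: 0.0368
gripper_force: 0.0
t 27.52 pos [593.9  84.9  34.8] yang 89.0 twist 0 shift [0.16 0.03 0.03] F [ 1.1 -0.5 -0.1] w 36.8 q6 -1.6
95 [-0.00974766  0.03133173  0.03213489]
```

```bash
python3 -m inch '[{"delta_pos":[0.16,0.02,0.03],"twist":0.45},{"delta_pos":[0,0,0],"twist":0},{"delta_pos":[0,0,0],"twist":0}]' && python3 -m inch '[{"delta_pos":[0,0,0],"twist":0},{"delta_pos":[0,0,0],"twist":0},{"delta_pos":[0,0,0],"twist":0},{"delta_pos":[0,0,0],"twist":0},{"delta_pos":[0,0,0],"twist":0}]' 0 && python3 -m inch '[{"delta_pos":[0,0.06,0.06],"twist":0},{"delta_pos":[0,0,0],"twist":0}]' && python3 -m inch '[{"delta_pos":[-0.04,0,0],"twist":0},{"delta_pos":[0,0,0],"twist":0}]'  && python3 -m inch '[{"delta_pos":[-0.04,0,0],"twist":0},{"delta_pos":[0,0,0],"twist":0}]'
```

```text
time: 27.95
eef_pos: [0.59, 0.0854, 0.0341]
orientation: [0.0, 0.035, 0.999, -0.0]
contact_force: [0.1, 1.1, -0.3]
width: 0.0373
gripper_force: 0.0
time: 28.58
eef_pos: [0.59, 0.0851, 0.0342]
orientation: [0.0, 0.035, 0.999, -0.0]
contact_force: [-0.5, -3.0, 0.1]
width: 0.0202
gripper_force: 30.0
time: 28.82
eef_pos: [0.5902, 0.0854, 0.0342]
orientation: [0.0, 0.035, 0.999, -0.001]
contact_force: [-3.9, -8.2, 10.3]
width: 0.0204
gripper_force: 30.0
time: 29.08
eef_pos: [0.5904, 0.0853, 0.0342]
orientation: [-0.0, 0.035, 0.999, -0.001]
contact_force: [-6.6, -7.1, 13.2]
width: 0.0203
gripper_force: 30.1
time: 29.32
eef_pos: [0.5908, 0.0853, 0.0343]
orientation: [-0.001, 0.035, 0.999, -0.001]
contact_force: [-7.8, -6.6, 14.2]
width: 0.0205
gripper_force: 30.1
```

```bash
python3 -m inch '[{"delta_pos":[0,-0.03,-0.08],"twist":0},{"delta_pos":[0,0,0],"twist":0}]' && python3 -m inch '[{"delta_pos":[-0.04,0,0],"twist":0},{"delta_pos":[0,0,0],"twist":0}]'  && python3 -m inch '[{"delta_pos":[-0.04,0,0],"twist":0},{"delta_pos":[0,0,0],"twist":0}]'
python3 - <<'E'
from h import *
go(.590,.0857,.034)
p,d=r.capture("scene"); P=cloud("scene",d)
m=(P[...,2]>.028)&(P[...,2]<.04)&(np.hypot(P[...,0]-.589,P[...,1]-.085)<.042)&(P[...,0]<.609)&(P[...,1]<.105)
q=P[m];X=np.c_[q[:,:2]-q[:,:2].mean(0),np.ones(len(q))];print(m.sum(),np.linalg.lstsq(X,q[:,2],rcond=None)[0])
E
```

```text
time: 29.58
eef_pos: [0.591, 0.0856, 0.0344]
orientation: [-0.001, 0.035, 0.999, -0.0]
contact_force: [-3.2, -4.1, 2.1]
width: 0.02
gripper_force: 30.0
time: 29.82
eef_pos: [0.5912, 0.0856, 0.0344]
orientation: [-0.002, 0.035, 0.999, -0.0]
contact_force: [-5.4, -4.0, 5.7]
width: 0.0204
gripper_force: 30.0
time: 30.08
eef_pos: [0.5913, 0.0856, 0.0344]
orientation: [-0.003, 0.035, 0.999, -0.0]
contact_force: [-8.1, -4.6, 7.6]
width: 0.0206
gripper_force: 30.0
t 30.07 pos [591.3  85.6  34.4] yang 86.0 twist 0 shift [ 0.05 -0.    0.02] F [-8.1 -4.6  7.6] w 20.6 q6 -1.54
104 [-0.00057681 -0.00017943  0.03247295]
```

```bash
python3 -m inch '[{"delta_pos":[-0.05,0,-0.05],"twist":0},{"delta_pos":[0,0,0],"twist":0}]' && python3 -m inch '[{"delta_pos":[-0.05,0,-0.02],"twist":0},{"delta_pos":[0,0,0],"twist":0}]'
python3 - <<'E'
from h import *
go(.590,.0857,.034)
p,d=r.capture("scene"); P=cloud("scene",d)
m=(P[...,2]>.028)&(P[...,2]<.04)&(np.hypot(P[...,0]-.589,P[...,1]-.085)<.042)&(P[...,0]<.609)&(P[...,1]<.105)
q=P[m];X=np.c_[q[:,:2]-q[:,:2].mean(0),np.ones(len(q))];print(m.sum(),np.linalg.lstsq(X,q[:,2],rcond=None)[0])
E
```

```text
time: 30.38
eef_pos: [0.5915, 0.0856, 0.0347]
orientation: [-0.004, 0.035, 0.999, -0.0]
contact_force: [-8.4, -5.2, 2.9]
width: 0.0202
gripper_force: 30.0
time: 30.62
eef_pos: [0.5919, 0.0856, 0.0349]
orientation: [-0.005, 0.035, 0.999, -0.0]
contact_force: [-10.5, -4.8, 3.1]
width: 0.0206
gripper_force: 30.0
t 30.62 pos [591.9  85.6  34.9] yang 86.0 twist 0 shift [ 0.08 -0.    0.04] F [-10.5  -4.8   3.1] w 20.6 q6 -1.54
95 [-0.06009578  0.00898099  0.03250988]
```

Fence contact is confirmed: Fx exceeds what friction could give, and x no longer advances. Now I ease x and add downward and y pressure so the base sits flat.

```bash
python3 -m inch '[{"delta_pos":[0.08,0.04,0.1],"twist":0},{"delta_pos":[0,0,0.06],"twist":0},{"delta_pos":[0,0,0],"twist":0},{"delta_pos":[0,0,0],"twist":0}]'
python3 - <<'E'
from h import *
go(.590,.0857,.034)
p,d=r.capture("scene"); P=cloud("scene",d)
m=(P[...,2]>.028)&(P[...,2]<.04)&(np.hypot(P[...,0]-.589,P[...,1]-.085)<.042)&(P[...,0]<.609)&(P[...,1]<.105)
q=P[m];X=np.c_[q[:,:2]-q[:,:2].mean(0),np.ones(len(q))];print(m.sum(),np.linalg.lstsq(X,q[:,2],rcond=None)[0])
E
```

```text
time: 31.18
eef_pos: [0.5918, 0.0856, 0.0345]
orientation: [-0.002, 0.035, 0.999, -0.001]
contact_force: [-15.1, -8.7, 22.9]
width: 0.0205
gripper_force: 30.1
t 31.18 pos [591.8  85.6  34.5] yang 86.0 twist 0 shift [0.07 0.   0.02] F [-15.1  -8.7  22.9] w 20.5 q6 -1.54
98 [-0.03181696  0.00802415  0.03245448]
```

Some residual tilt (about 1°) is possible. I'll reset by easing off, releasing so it settles flat, regripping, unloading its weight, sliding gently into the fence, then pressing down.

```bash
python3 -m inch '[{"delta_pos":[0.12,-0.03,-0.14],"twist":0},{"delta_pos":[0,0,0],"twist":0}]' && python3 -m inch '[{"delta_pos":[0,0,0],"twist":0},{"delta_pos":[0,0,0],"twist":0},{"delta_pos":[0,0,0],"twist":0}]' 0.4
python3 - <<'E'
from h import *
go(.5905,.0854,.0342)
E
```

```text
time: 31.48
eef_pos: [0.5911, 0.0859, 0.0354]
orientation: [-0.0, 0.035, 0.999, -0.0]
contact_force: [-1.8, -6.3, -2.8]
width: 0.0205
gripper_force: 30.0
time: 31.85
eef_pos: [0.5919, 0.0869, 0.036]
orientation: [0.0, 0.035, 0.999, 0.0]
contact_force: [-0.4, 0.2, 1.0]
width: 0.0365
gripper_force: 0.0
t 31.85 pos [591.9  86.9  36. ] yang 86.0 twist 0 shift [ 0.05 -0.07  0.07] F [-0.4  0.2  1. ] w 36.5 q6 -1.54
```

```bash
python3 -m inch '[{"delta_pos":[0.04,-0.06,0.08],"twist":0},{"delta_pos":[0,0,0],"twist":0}]' && python3 -m inch '[{"delta_pos":[0,0,0],"twist":0},{"delta_pos":[0,0,0],"twist":0},{"delta_pos":[0,0,0],"twist":0},{"delta_pos":[0,0,0],"twist":0},{"delta_pos":[0,0,0],"twist":0}]' 0 && python3 -m inch '[{"delta_pos":[0,0,-0.04],"twist":0},{"delta_pos":[0,0,0],"twist":0}]' && python3 -m inch '[{"delta_pos":[-0.04,0,0],"twist":0},{"delta_pos":[0,0,0],"twist":0}]'  && python3 -m inch '[{"delta_pos":[-0.04,0,0],"twist":0},{"delta_pos":[0,0,0],"twist":0}]'
```

```text
time: 32.1
eef_pos: [0.5901, 0.085, 0.0337]
orientation: [-0.0, 0.035, 0.999, 0.0]
contact_force: [0.1, -1.0, 0.4]
width: 0.0369
gripper_force: 0.0
time: 32.72
eef_pos: [0.5904, 0.0847, 0.0339]
orientation: [0.0, 0.035, 0.999, -0.0]
contact_force: [0.3, -1.8, 1.0]
width: 0.0203
gripper_force: 30.0
time: 32.98
eef_pos: [0.5895, 0.0852, 0.0341]
orientation: [-0.001, 0.035, 0.999, 0.0]
contact_force: [-0.1, -0.1, -5.8]
width: 0.0202
gripper_force: 30.0
time: 33.22
eef_pos: [0.5909, 0.085, 0.0344]
orientation: [-0.001, 0.035, 0.999, 0.0]
contact_force: [-0.2, 0.7, -5.0]
width: 0.0199
gripper_force: 30.0
time: 33.48
eef_pos: [0.5916, 0.0849, 0.0347]
orientation: [-0.001, 0.035, 0.999, 0.0]
contact_force: [-3.1, 0.3, -3.4]
width: 0.0205
gripper_force: 30.0
```

```bash
python3 -m inch '[{"delta_pos":[0,0.04,0],"twist":0},{"delta_pos":[0,0,0],"twist":0}]' && python3 -m inch '[{"delta_pos":[0,0.04,0],"twist":0},{"delta_pos":[0,0,0],"twist":0}]' && python3 -m inch '[{"delta_pos":[-0.02,0.03,0],"twist":0},{"delta_pos":[0,0,0],"twist":0}]'
```

```text
time: 33.72
eef_pos: [0.5918, 0.0853, 0.0348]
orientation: [-0.001, 0.035, 0.999, -0.0]
contact_force: [-4.1, -3.2, -3.6]
width: 0.0205
gripper_force: 30.0
time: 33.98
eef_pos: [0.5919, 0.0854, 0.0348]
orientation: [-0.001, 0.035, 0.999, -0.001]
contact_force: [-4.2, -5.0, -3.3]
width: 0.0204
gripper_force: 30.0
time: 34.22
eef_pos: [0.5919, 0.0855, 0.0348]
orientation: [-0.001, 0.035, 0.999, -0.002]
contact_force: [-6.7, -7.3, -1.5]
width: 0.02
gripper_force: 30.0
```

```bash
python3 -m inch '[{"delta_pos":[0.02,-0.02,0.05],"twist":0},{"delta_pos":[0,0,0],"twist":0}]' && python3 -m inch '[{"delta_pos":[0,0,0.05],"twist":0},{"delta_pos":[0,0,0],"twist":0}]' && python3 -m inch '[{"delta_pos":[0,0,0.04],"twist":0},{"delta_pos":[0,0,0],"twist":0}]'
python3 - <<'E'
from h import *
go(.5905,.0854,.0339)
E
```

```text
time: 34.48
eef_pos: [0.5919, 0.0854, 0.0347]
orientation: [-0.0, 0.035, 0.999, -0.001]
contact_force: [-8.1, -6.6, 4.3]
width: 0.0205
gripper_force: 30.0
time: 34.72
eef_pos: [0.5919, 0.0854, 0.0345]
orientation: [-0.0, 0.035, 0.999, -0.001]
contact_force: [-10.0, -6.4, 12.9]
width: 0.0201
gripper_force: 30.0
time: 34.98
eef_pos: [0.5919, 0.0854, 0.0345]
orientation: [0.0, 0.035, 0.999, -0.001]
contact_force: [-11.8, -6.8, 17.2]
width: 0.0204
gripper_force: 30.0
t 34.98 pos [591.9  85.4  34.5] yang 86.0 twist 0 shift [ 0.06 -0.    0.02] F [-11.8  -6.8  17.2] w 20.4 q6 -1.54
```

Run:
```python
from h import *
D=[];I=[]
for _ in range(12):
    p,d=r.capture("scene");D.append(d);I.append(p)
D=np.array(D);D[D==0]=np.nan;d=np.nanmedian(D,0); P=cloud("scene",d)
psi=np.radians(-4);R=np.array([[np.cos(psi),-np.sin(psi)],[np.sin(psi),np.cos(psi)]])
N=(P[...,:2]*1000-[565,58])@R  # nest coords, scene-camera bias added
def fit(m,nm):
    q=N[m];z=P[m][:,2]*1000;X=np.c_[q-q.mean(0),np.ones(len(q))]
    c=np.linalg.lstsq(X,z,rcond=None)[0]; rs=z-X@c; k=abs(rs)<3; c=np.linalg.lstsq(X[k],z[k],rcond=None)[0]
    print(nm,k.sum(),"slope deg",np.degrees(c[:2]).round(2),"z",c[2].round(2),q[k].min(0).round(),q[k].max(0).round(),"rms",(z[k]-X[k]@c).std().round(2))
Z=P[...,2]
base=(abs(Z-.032)<.006)&(N[...,0]<47)&(N[...,0]>2)&(N[...,1]<49)&(N[...,1]>5)&(np.hypot(N[...,0]-25,N[...,1]-28)>15)
fit(base,"base"); fit((abs(Z-.03)<.005)&(N[...,0]>52)&(N[...,0]<62)&(abs(N[...,1])<70),"fence")
fit((abs(Z-.008)<.005)&(N[...,0]>-70)&(N[...,0]<-5)&(abs(N[...,1])<50),"plate")
s=r.read_state();print(s["contact_force"],s["eef_pos"])
p=np.mean(I,0);u,v=proj("scene",[.605,.09,.03]).astype(int)
a=np.clip(cv2.resize(p[v-24:v+24,u-32:u+32],(800,600),interpolation=cv2.INTER_CUBIC)*2,0,255).astype(np.uint8)
cv2.imwrite("pics/s8.png",a[:,:,::-1])
```

```text
base 96 slope deg [-0.54 -0.16] z 31.82 [20.  5.] [47. 49.] rms 0.71
fence 209 slope deg [-2.36 -0.08] z 29.59 [ 52. -69.] [62. 70.] rms 0.69
plate 77 slope deg [-0.16  0.73] z 7.52 [-70. -27.] [-17.  30.] rms 0.6
[-13.1055852   -6.4331273   17.53803067] [0.59189787 0.08537583 0.03444967]
```

View pics/s8.png

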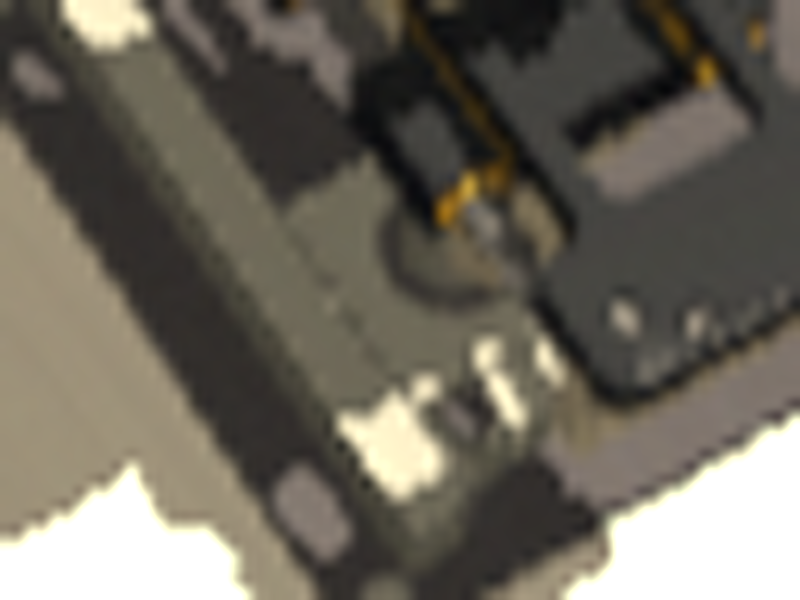

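The base top is level (-0.5°, within noise) at z 31.8 mm, i.e. plate plus 24 mm. Its edge is flush to the fence, with the line at crop (330,300) all but gone. The wrist shows 13 N against the fence, 6 N against the stop and 17 N down, with the grip holding. I'm handing it in.

Run:
```python
from plant import r
print(r.finish_job())
```

```text
the job is handed in; nothing more can be done
None
```

The stop is swung out into its end seat, and I handed the job in with the anvil held flat on the plate and pressed against both the fence and the stop. No verdict was returned. On the way the anvil tipped in the grip, so I let it go and regripped it three times; at the end its top measured level to about half a degree, within the measurement noise.

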